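# Hang a slide-staining rack on the sprung drain hook

## Robot

A 6-joint arm with a two-finger parallel gripper is mounted at the origin on the work surface. World frame = base frame: x ahead of the robot, y to its left, z up, the work surface at z = 0. Lengths are in m, angles in rad, forces in N, time in s.
With the tool pointing down it reaches from about 0.35 to 0.85 m from the base axis. Payload 8.1 kg.
Tool frame: the origin (TCP) lies at the very end of the fingers, on their centre line; the grasp point (between the pads) lies 19 mm behind it; z points along the fingers, y is the line along which they close (so a half turn about z gives the same grasp; the last joint's range is limited). The gripper opens to 93 mm and grips with 3 to 60 N. Pads are 15 mm wide; open, the fingers measure 128 mm over their backs; the gripper's body (75 mm by 188 mm) begins 65 mm behind the grasp point.
Start: joints at [-1.244, 0.13, 1.488, -0, 1.523, -0.085], TCP at [0.24, -0.55, 0.219] pointing down, gripper open.
Joint ranges: [-2.96, 2.96], [-0.89, 2.26], [0.02, 2.5], [-1.34, 4.48], [0, 2.73], [-2.66, 2.66]. Speed limits (rad/s): [2.39, 2.39, 2.79, 3.14, 3.14, 3.14].

## Interface

Orientations are given as a rotation vector (axis times angle).
In Python, from plant import monitor, eyes, ticket gives the robot as it stands.
- The arm moves only by the tool arm_command, never from a script. Its argument "deltas" is a list that holds one entry, the list of rows, each a list of 6 numbers: the shift along the world's x, y, z in cm, then the turn, a rotation vector about the world's x, y, z in degrees. In form: [[[tx, ty, tz, rx, ry, rz], ...]]. A call has 1 to 12 rows; each row shifts and turns the commanded pose from where the row before left it; what a row does not reach is not made up. A row lasts 1/12 s, in which the tool goes at most 41.7 mm and 7.16 degrees, less where a joint would pass 70% of its speed; a pose out of reach is approached as far as the arm can. A call is refused whole if a number of a shift passes 4.17 or a number of a turn 7.16, either way. A call with a gripper value outside its range is refused whole. "gripper" is the opening, from -1 (shut) to 1 (fully open), set as the call begins (left out, the last holds). The fingers move at their own pace and stop on an object; "squeeze" is the grip in N (left out, the last holds). Time passes only in rows, so rows that do not move let the fingers close. It gives the time, the measured TCP pose, the force, the opening and the grip force at its end, in the units of the state.
- monitor.read_state(): the state, without advancing time (a new reading comes with each control period).
- eyes.read_camera(name): name is "scene" or "top" or "wrist"; returns the picture (400x640x3 uint8, blue, green, red); there is no depth.
- eyes.camera_model(name): a dict with "fx", "fy", "cx", "cy" (pixels), "k1" (the pictures are not rectified: a ray, as slopes to the right and down, at radius r is drawn at 1 + k1 r^2 times it, then the intrinsics apply), "rvec" (rotation vector, rad) and "tvec" (3), from world to camera coordinates, as OpenCV has them. Camera axes: x right, y down, z forward; pixel columns grow to the right and rows downward; lengths in m; the calibration is good to about 2 mm. A picture is of the moment at which its call begins: read the wrist's pose just before it. camera_model takes no time and is no camera call; for the wrist camera it gives the pose at the moment of the call.
- ticket.close_job(): hands the job in; it is judged then, once.
The state is a dict: "t": time; "q": joint angles; "dq": joint speeds; "joint_torque": joint torques, N m; "tool_pos": TCP position; "orientation": TCP orientation; "force": force on the tool from outside, world axes, zero at the start; "wrist_torque": the same for the moment, N m; "opening": finger opening in m; "gripper_force": force on a finger pad.
Only numpy, scipy, OpenCV 4.12 (cv2) and the standard library are available. Lean on these libraries where they do the work, as an engineer would, in place of code of your own. Each camera call takes 0.05 s, during which the arm holds its last target. There are 200 camera calls.

## Task

Pull the sprung hook down, hook it under the cross bar of the slide-staining rack that stands in the trough, and ease it back up so that the rack ends hanging level on the hook, at the top of the hook's travel and over its trough to drain; then let go. The hook leans on a stiff pin by an unknown amount, so feel for the bar: be gentle, do not tip or shove the rack in its trough, do not let the hook fly up on its spring, and leave the other things on the bench alone.

Things in the scene. Friction and masses are not known exactly. Their poses are not given: they have to be found in the camera images.
- station: Drain station, fixed. Origin: on the bench under the trough's centre; x from the trough to the rail, y along the rail, z up. A rail along y at x = 120 mm carries a trolley; its square column (28 mm, spring drum on top, 388 mm high) stands at x = 120 mm, y = trolley - 90 mm. A cranked arm on the column holds handle and hook at x = 0, y = trolley; they move only along y (trolley) and z (lift).
- trough (a point): Centre of the inner floor of the white plastic trough, 18 mm above the bench. Trough 83 (station x) x 123 (station y) mm outside, 75 x 115 mm inside, rim 53 mm above the bench.
- trolley (a joint): Position of the trolley along the station's y (m): 0 = handle and hook pin over the trough's centre; range -0.125 to 0.05; starts between -0.115 and -0.07. It slides freely (about 0.3 N of friction) and stays where left.
- lift (a joint): How far the arm with handle and hook is pulled down (m): 0 = top stop, where its spring holds it; 0.118 = bottom stop. Holding it down takes about 6 N at the top, rising evenly to 11.5 N at the bottom. Let go, it flies up; with the rack on the hook the spring still lifts it to the top stop.
- grip (a point): Where to grip the handle, an upright black tab on the arm, 26 (station x) x 16 (station y) x 42 mm tall. The point is on its vertical centre line, 16 mm below its top, 26 mm above the top of the arm, which is 20 mm wide here and runs to +x. Grip from above, fingers closing along the station's y.
- pin (a point): Stiff pin under the handle, 48 mm below grip, axis along station x, on which the hook hangs: a J of 6 mm round steel in the y-z plane. With the shank upright its centre line runs 70 mm down from the pin, 18 mm to +y, then 14 mm up to the tip (12 mm clear mouth). It leans by an unknown -0.42 to 0.42 rad (bottom up to 29 mm to either side in y), not reported; 1.1 Nm to turn, so it keeps its lean.
- rack: Steel slide-staining rack with glass slides, about 0.5 kg, 70 (x) x 110 (y) mm, 39 mm tall without its handle; stands loose in the trough with about 2.5 mm of play each side, its axes along the station's. Origin: centre of its underside. A sideways push of about 3 N on its bar starts to shift or tip it.
- bar (a point): Middle of the rack's cross bar (its handle): 6 mm round steel along the rack's x, 105 mm above the underside, 60 mm clear between its two uprights. The hook goes under it.
- wash_bottle: White wash bottle, 60 mm across, about 180 mm high, bystander. Origin: centre of its underside.
- slide_box: Grey slide box, 90 x 120 x 35 mm, bystander. Origin: centre of its underside.
- beaker: Clear beaker, 60 mm across, 75 mm high, bystander. Origin: centre of its underside.
Things that resemble listed ones, but are neither listed nor needed, are in the scene too. Of the things like the rack, leave any that is purple; of the rest the larger one is meant.

How it is judged:
On the way, in this order (a step that is already met when the one before it is completed fails the run):
1. the hook is pulled down at least 75 mm while the rack still stands in its trough (value of joint lift above 0.075 m and z of rack in the frame of station below 0.024 m), for 0.1 s.
2. the rack hangs on the hook, its underside clear of the trough's rim (contact force between lift and rack above 1.5 N and z of rack in the frame of station above 0.056 m), for 0.2 s.
At the end, for the whole second after the job is handed in: The arm is back within 12 mm of its top stop with the rack hanging on the hook, its underside more than 65 mm above the bench and so clear of the trough, its middle within 25 mm (level) of the trough's centre, level within 0.17 rad and at rest (under 0.06 m/s) (value of joint lift below 0.012 m and contact force between lift and rack above 1.5 N and z of rack in the frame of station above 0.065 m and horizontal distance between rack and station below 0.025 m and angle between rack's own z axis and vertical below 0.17 rad and linear speed of rack below 0.06 m/s); the robot touches nothing.
It fails at once if the hook flies up: the arm rises faster than 0.3 m/s (velocity of joint lift below -0.3 m/s).
It fails at once if the rack is tipped more than 0.08 rad while in its trough (angle between rack's own z axis and vertical above 0.08 rad and z of rack in the frame of station below 0.03 m).
It fails at once if hook or arm presses on the rack with more than 12 N (contact force between lift and rack above 12 N).
It fails at once if a bystander is moved more than 25 mm (distance of any of wash_bottle, slide_box, beaker from where it was at the start of the episode above 0.025 m).
It also fails if it takes over 58 s, if anything falls off the work surface, if the arm or the gripper's body presses on something with over 40 N, if the wrist force passes 120 N, or if a joint passes its speed limit or range.

## Working session

There is one attempt and no reset: what is moved stays moved. The work goes in short steps, Python scripts to look and compute and a tool call to move; the robot and the scene stay as the last step left them, time stands still between calls to the robot, and variables do not carry over. Pictures are saved under pics/ and viewed, at most 11 in all, crops included, and the job is handed in when it is done.

Besides the shell and the picture viewer there is one more tool, called after ">>>" as a command line: name --argument value ..., lists and objects as JSON in quotes. arm_command: Moves the arm, as the interface text tells. Its arguments: {"type":"object","properties":{"deltas":{"type":"array"},"gripper":{"type":"number"},"squeeze":{"type":"number"}},"required":["deltas"]}

```bash
ls; mkdir -p pics; cat > h.py <<'E'
import numpy as np, cv2
from plant import monitor, eyes, ticket
def cam(n):
    m=eyes.camera_model(n); R=cv2.Rodrigues(np.array(m["rvec"],float))[0]; t=np.array(m["tvec"],float).ravel()
    return m,R,t
def ray(n,u,v,c=None):
    m,R,t=c or cam(n)
    x=(u-m["cx"])/m["fx"]; y=(v-m["cy"])/m["fy"]
    rd=np.hypot(x,y); r=rd
    for _ in range(30): r=rd/(1+m["k1"]*r*r)
    s=r/rd if rd>0 else 1
    d=R.T@np.array([x*s,y*s,1]); return -R.T@t, d/np.linalg.norm(d)
def plane(n,u,v,z,c=None):
    o,d=ray(n,u,v,c); return o+d*(z-o[2])/d[2]
def two(a,b):
    (o1,d1),(o2,d2)=a,b
    s=np.linalg.lstsq(np.c_[d1,-d2],o2-o1,rcond=None)[0]
    p,q=o1+s[0]*d1,o2+s[1]*d2; return (p+q)/2,np.linalg.norm(p-q)
def proj(n,p,c=None):
    m,R,t=c or cam(n); X=R@np.asarray(p,float)+t; x,y=X[0]/X[2],X[1]/X[2]; k=1+m["k1"]*(x*x+y*y)
    return np.array([m["cx"]+m["fx"]*x*k, m["cy"]+m["fy"]*y*k])
def snap(n,name):
    im=eyes.read_camera(n); cv2.imwrite(f"pics/{name}.png",im); return im
E
python3 - <<'E'
from h import *
np.set_printoptions(precision=4,suppress=True)
a=snap("scene","s0"); b=snap("top","t0")
cv2.imwrite("pics/both0.png",np.vstack([a,b])[:, :])
for n in("scene","top"):
    m,R,t=cam(n); print(n,m["fx"],m["k1"],-R.T@t,R[2])
print(monitor.read_state())
E
```

```text
pics
scene 512.7199355041715 -0.08544045428105454 [1.1351 0.4628 1.0433] [-0.5931 -0.3185 -0.7394]
top 407.53939744105696 -0.09218770578861855 [0.2914 0.0937 1.1195] [ 0.2061  0.0072 -0.9785]
{'t': 0.1, 'q': array([-1.2444,  0.1311,  1.4892, -0.    ,  1.523 , -0.0854]), 'dq': array([-0.0009, -0.0024, -0.0027, -0.0004, -0.0019, -0.0025]), 'joint_torque': array([  0.0017, -56.1338, -49.3096,   0.077 ,   0.0291,  -0.    ]), 'tool_pos': array([ 0.24  , -0.5494,  0.2177]), 'orientation': array([-3.0736, -0.6419,  0.0003]), 'force': array([-0.0321,  0.3749, -0.0897]), 'wrist_torque': array([ 0.0008, -0.0176, -0.0478]), 'gripper_force': 0.0, 'opening': 0.09334829175512134}
```

View pics/s0.png

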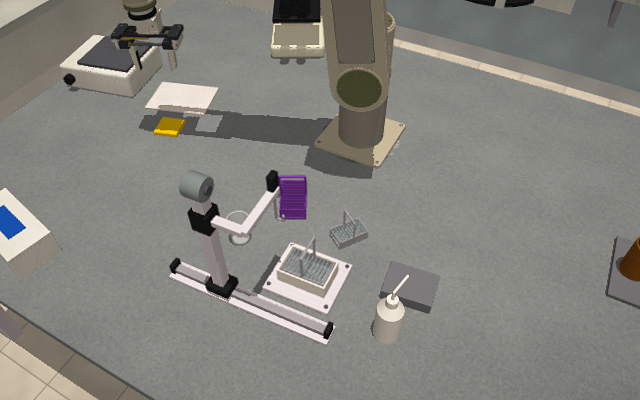

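View pics/t0.png

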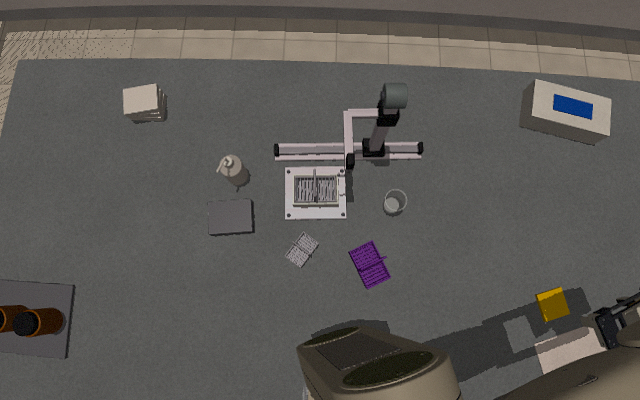

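Both views show three rack-like objects:
- A steel rack in the white trough: scene (308,268), top (316,188).
- A smaller steel rack loose on the bench: scene (348,232), top (302,249).
- A purple rack: scene (292,197), top (369,263).

I choose the larger non-purple one, which is the rack in the trough. The black handle tab is at scene (272,181), top (350,161). Next is a close crop to check the choice.

```bash
python3 - <<'E'
import cv2
a=cv2.imread("pics/s0.png")[165:315,210:370]; b=cv2.imread("pics/t0.png")[130:230,270:370]
cv2.imwrite("pics/c0.png",cv2.resize(a,None,fx=4,fy=4,interpolation=cv2.INTER_CUBIC))
cv2.imwrite("pics/c1.png",cv2.resize(b,None,fx=6,fy=6,interpolation=cv2.INTER_CUBIC))
E
```

```text
(no output)
```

View pics/c0.png

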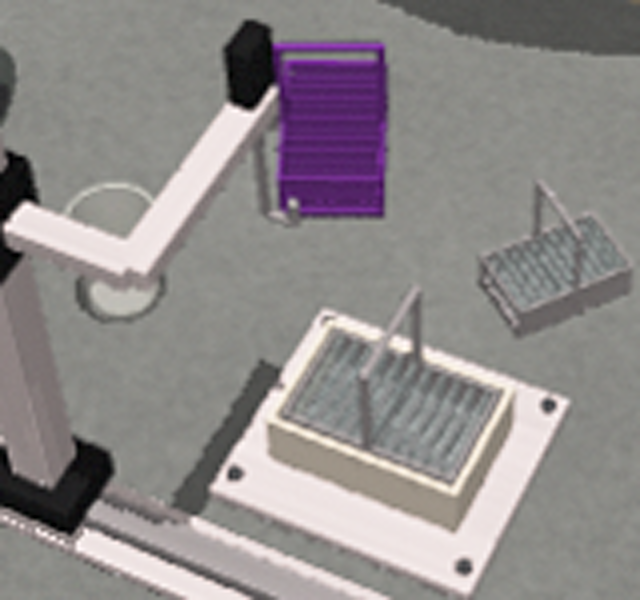

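View pics/c1.png

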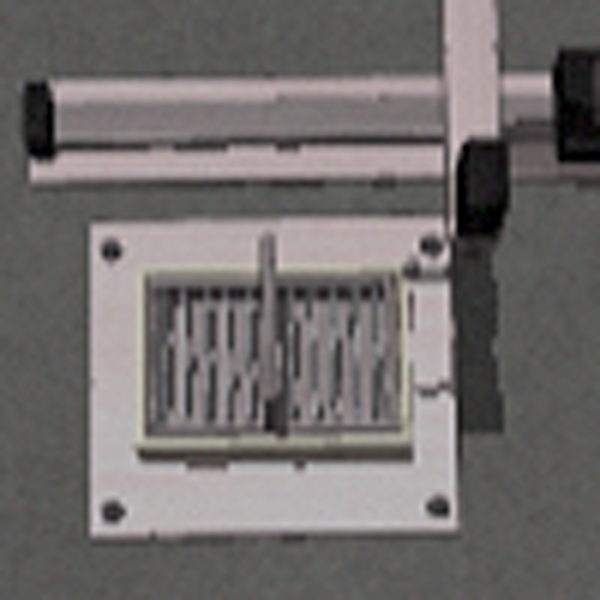

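The crops confirm the choice. The rack in the trough has its bar ends at crop (418,292) and (365,375) in the scene view. The hook shank runs from about (262,130) down to (270,215), with its tip at (292,203), opening to +y. In the top crop the rim corners are clear, and the tab is at about (483,188).

```bash
python3 - <<'E'
from h import *
np.set_printoptions(precision=4,suppress=True)
S=lambda x,y:(210+(x-1.5)/4,165+(y-1.5)/4); T=lambda x,y:(270+(x-2.5)/6,130+(y-2.5)/6)
st=[S(335,322),S(272,420),S(460,492),S(512,398)]
# order: -x-y? print both
print("rim scene");R=np.array([plane("scene",*p,.053) for p in st]);print(R,R.mean(0))
tt=[T(138,443),T(412,447),T(410,268),T(140,272)]
print("rim top");R2=np.array([plane("top",*p,.053) for p in tt]);print(R2,R2.mean(0))
for Q in(R,R2):
    for i in range(4): d=Q[(i+1)%4]-Q[i]; print(np.linalg.norm(d),np.degrees(np.arctan2(d[1],d[0])))
for n,b,a in(("boltA",(112,251),(549-22+0,405)),):pass
# bolts
sb=[S(235,473),S(464,567),S(549,405),S(327,318)]; tb=[T(431,246),T(112,251),T(113,512),T(438,507)]
for p,q in zip(sb,tb): print("bolt",*two(ray("scene",*p),ray("top",*q)))
# bar ends
for p,q in(((418,294),(272,398)),((365,377),(266,240))): print("bar",*two(ray("scene",*S(*p)),ray("top",*T(*q))))
print("tab top?",*two(ray("scene",*S(249,40)),ray("top",*T(483,160))))
for p in((262,130),(268,213),(277,218),(292,203)): 
    print("hookray", ray("scene",*S(*p)))
for n,f in(("s0",(225,165,55,35)),("t0",(340,150,20,25))):
    im=cv2.imread(f"pics/{n}.png"); x,y,w,h=f; g=im[y:y+h,x:x+w].max(2); m=(g<45).astype(np.uint8)
    k,l,s,c=cv2.connectedComponentsWithStats(m)
    for i in range(1,k):
        if s[i,4]>20: print(n,s[i,:2]+[x,y],s[i,2:],c[i]+[x,y])
E
```

```text
rim scene
[[0.4955 0.0514 0.053 ]
 [0.5752 0.0548 0.053 ]
 [0.5674 0.1745 0.053 ]
 [0.4954 0.1714 0.053 ]] [0.5334 0.113  0.053 ]
rim top
[[0.4932 0.1673 0.053 ]
 [0.4958 0.0456 0.053 ]
 [0.5779 0.0485 0.053 ]
 [0.5717 0.1701 0.053 ]] [0.5346 0.1079 0.053 ]
0.07970242427533142 2.41805529701673
0.1199644091718827 93.70677592500073
0.0720754068385145 -177.51445737580244
0.11995048317526194 -89.9370059861644
0.12169014252173303 -88.81447824569818
0.08215037395556334 2.0536978568892046
0.12176583652032491 92.91081262709234
0.07848508260975057 -177.89079188090366
bolt [0.598  0.0387 0.0166] 0.0027583212208447967
bolt [0.5905 0.1878 0.0159] 0.0030175838528859336
bolt [0.4669 0.1813 0.0169] 0.0036199438856279703
bolt [0.4745 0.0318 0.0208] 0.00047787275126041527
bar [0.5006 0.1095 0.121 ] 0.004274802546015249
bar [0.5679 0.1137 0.1253] 0.002614712356619291
tab top? [0.5416 0.0384 0.3281] 0.004244729555791013
hookray (array([1.1351, 0.4628, 1.0433]), array([-0.5571, -0.3936, -0.7312]))
hookray (array([1.1351, 0.4628, 1.0433]), array([-0.532 , -0.3769, -0.7582]))
hookray (array([1.1351, 0.4628, 1.0433]), array([-0.5326, -0.3723, -0.7601]))
hookray (array([1.1351, 0.4628, 1.0433]), array([-0.5412, -0.3687, -0.7557]))
s0 [266 170] [ 13  22 197] [272.0457 180.6954]
t0 [346 153] [  9  21 142] [349.838  161.7817]
```

```bash
cat >> h.py <<'E'
C=np.array([.5325,.110]); YAW=.053
ex=np.array([np.cos(YAW),np.sin(YAW)]); ey=np.array([-ex[1],ex[0]])
def sta(p): p=np.asarray(p); return np.r_[(p[:2]-C)@ex,(p[:2]-C)@ey,p[2]]
def wor(x,y,z): return np.r_[C+x*ex+y*ey,z]
def vplane(n,u,v,x=0,c=None):  # ray onto station plane x
    o,d=ray(n,u,v,c); s=(x-(o[:2]-C)@ex)/(d[:2]@ex); return sta(o+s*d)
E
python3 - <<'E'
from h import *
np.set_printoptions(precision=4,suppress=True)
S=lambda x,y:(210+(x-1.5)/4,165+(y-1.5)/4)
p,e=two(ray("scene",272.05,180.7),ray("top",349.84,161.78)); print("tab centre",p,e,sta(p))
print("x=0 scene",vplane("scene",272.05,180.7),"top",vplane("top",349.84,161.78))
for q in((262,130),(266,170),(268,213),(277,218),(292,203)): print("hook",vplane("scene",*S(*q)))
for q in((418,294),(365,377),(391,335)): print("bar",vplane("scene",*S(*q)))
# shank centre per row, from dark/bright pattern
im=cv2.imread("pics/s0.png").astype(int)
for v in range(196,224): print(v,[tuple(im[v,u]) [1] for u in range(270,290)])
E
```

```text
tab centre [0.5374 0.0358 0.3055] 0.0016448183450450376 [ 0.0009 -0.0743  0.3055]
x=0 scene [ 0.     -0.074   0.3046] top [ 0.     -0.0747  0.3098]
hook [-0.     -0.0703  0.2573]
hook [ 0.     -0.0702  0.226 ]
hook [-0.     -0.0715  0.1899]
hook [-0.     -0.066   0.1884]
hook [-0.     -0.0557  0.2061]
bar [-0.      0.0191  0.167 ]
bar [-0.     -0.0159  0.0702]
bar [0.     0.0019 0.1206]
196 [np.int64(230), np.int64(232), np.int64(216), np.int64(155), np.int64(120), np.int64(123), np.int64(113), np.int64(100), np.int64(90), np.int64(92), np.int64(73), np.int64(38), np.int64(32), np.int64(34), np.int64(35), np.int64(34), np.int64(36), np.int64(36), np.int64(31), np.int64(33)]
197 [np.int64(231), np.int64(225), np.int64(166), np.int64(118), np.int64(122), np.int64(122), np.int64(118), np.int64(108), np.int64(113), np.int64(107), np.int64(74), np.int64(36), np.int64(37), np.int64(36), np.int64(37), np.int64(41), np.int64(39), np.int64(41), np.int64(39), np.int64(38)]
198 [np.int64(229), np.int64(183), np.int64(128), np.int64(117), np.int64(114), np.int64(107), np.int64(129), np.int64(142
[... 6868 characters left out ...]
 np.int64(120), np.int64(140), np.int64(149), np.int64(143), np.int64(142), np.int64(145)]
222 [np.int64(146), np.int64(144), np.int64(138), np.int64(140), np.int64(142), np.int64(145), np.int64(144), np.int64(142), np.int64(144), np.int64(150), np.int64(149), np.int64(148), np.int64(148), np.int64(143), np.int64(147), np.int64(148), np.int64(146), np.int64(143), np.int64(143), np.int64(142)]
223 [np.int64(147), np.int64(146), np.int64(140), np.int64(140), np.int64(141), np.int64(142), np.int64(146), np.int64(145), np.int64(149), np.int64(147), np.int64(147), np.int64(147), np.int64(145), np.int64(145), np.int64(146), np.int64(146), np.int64(143), np.int64(144), np.int64(143), np.int64(142)]
```

>>> arm_command --deltas '[[[0, 0, 4, 0, 0, 0], [0, 0, 4, 0, 0, 0], [0, 0, 4, 0, 0, 0], [0, 0, 4, 0, 0, 0], [0, 0, 4, 0, 0, 0], [1.48, 2.93, 0, 0, 0, -1], [1.48, 2.93, 0, 0, 0, -1], [1.48, 2.93, 0, 0, 0, -1], [1.48, 2.93, 0, 0, 0, -1], [1.48, 2.93, 0, 0, 0, -1], [1.48, 2.93, 0, 0, 0, -1], [1.48, 2.93, 0, 0, 0, -1]]]' --gripper 1

```text
t: 1.1
tool_pos: [0.3441, -0.3432, 0.4182]
orientation: [-3.108, -0.452, 0.0]
force: [0.3, -0.7, 0.2]
opening: 0.093
gripper_force: 0.0
```

>>> arm_command --deltas '[[[1.48, 2.93, 0, 0, 0, -1], [1.48, 2.93, 0, 0, 0, -1], [1.48, 2.93, 0, 0, 0, -1], [1.48, 2.93, 0, 0, 0, -1], [1.48, 2.93, 0, 0, 0, -1], [1.48, 2.93, 0, 0, 0, -1], [1.48, 2.93, 0, 0, 0, -1], [1.48, 2.93, 0, 0, 0, -1], [1.48, 2.93, 0, 0, 0, -1], [1.48, 2.93, 0, 0, 0, -1], [0, 0, 0, 0, 0, -1], [0, 0, 0, 0, 0, 0]]]'

```text
t: 2.1
tool_pos: [0.492, -0.0503, 0.4179]
orientation: [-3.137, -0.157, 0.002]
force: [0.9, -0.6, 0.5]
opening: 0.093
gripper_force: 0.0
```

```bash
cat >> h.py <<'E'
def st():
    s=monitor.read_state(); R=cv2.Rodrigues(np.array(s["orientation"]))[0]
    print("t",round(s["t"],2),"pos",s["tool_pos"].round(4),"sta",sta(s["tool_pos"]).round(4),"F",s["force"].round(2),"open",round(s["opening"],4),"gf",round(s["gripper_force"],1))
    print("tool z",R[:,2].round(3),"y-dir deg",np.degrees(np.arctan2(R[1,1],R[0,1])).round(2),"T",s["wrist_torque"].round(3)); return s,R
E
python3 - <<'E'
from h import *
st(); print(proj("wrist",wor(0,-.0743,.327)),proj("wrist",wor(0,0,.123)))
snap("wrist","w1")
E
```

```text
t 2.1 pos [ 0.492  -0.0503  0.4179] sta [-0.0489 -0.1579  0.4179] F [ 0.86 -0.56  0.5 ] open 0.093 gf 0.0
tool z [-0.001  0.    -1.   ] y-dir deg -84.26 T [ 0.053  0.068 -0.005]
[227.23443043 144.85979523] [218.46391936 128.92060855]
```

View pics/w1.png

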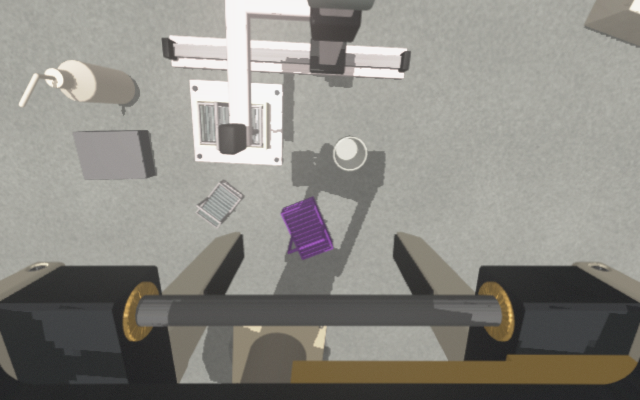

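The wrist picture shows the tab at about (231,139), near the predicted (227,145). The rack in its trough is behind it at (225,130), and the beaker stands at (350,152). I move over the tab and look once more, numerically.

>>> arm_command --deltas '[[[1.48, 2.87, 0, 0, 0, -0.9], [1.48, 2.87, 0, 0, 0, -0.9], [1.48, 2.87, 0, 0, 0, -0.9], [0, 0, 0, 0, 0, 0]]]'

```text
t: 2.48
tool_pos: [0.5372, 0.0368, 0.4176]
orientation: [-3.139, -0.081, 0.001]
force: [0.4, -1.0, -0.7]
opening: 0.093
gripper_force: 0.0
```

```bash
python3 - <<'E'
from h import *
np.set_printoptions(precision=4,suppress=True)
s,R=st(); c=cam("wrist"); im=snap("wrist","w2")
e=np.array([proj("wrist",wor(dx,-.0743+dy,z),c) for z in(.327,.285) for dx in(-.013,.013) for dy in(-.008,.008)])
print(e); x0,y0=e.min(0).astype(int)-25; x1,y1=e.max(0).astype(int)+25; print(x0,y0,x1,y1,"cam",-c[1].T@c[2])
x0,y0=max(x0,0),max(y0,0)
m=(im[y0:y1,x0:x1].max(2)<60).astype(np.uint8); k,l,S,ce=cv2.connectedComponentsWithStats(m)
for i in range(1,k):
    if S[i,4]>60: print(S[i,:2]+[x0,y0],S[i,2:],ce[i]+[x0,y0], cv2.minAreaRect(np.argwhere(l==i)[:,::-1].astype(np.float32)))
cr=im[y0:y1,x0:x1]; f=min(700/cr.shape[1],550/cr.shape[0]); cv2.imwrite("pics/w2c.png",cv2.resize(cr,None,fx=f,fy=f)); print(f)
E
```

```text
t 2.48 pos [0.5372 0.0368 0.4176] sta [ 0.0008 -0.0733  0.4176] F [ 0.44 -1.05 -0.73] open 0.093 gf 0.0
tool z [-0.001  0.002 -1.   ] y-dir deg -87.04 T [-0.014  0.034  0.025]
[[330.5636 217.3285]
 [313.3663 217.3404]
 [330.8666 190.2618]
 [313.1921 190.2783]
 [329.033  203.9604]
 [314.0596 203.9725]
 [329.2595 180.1556]
 [313.925  180.1713]]
288 155 355 242 cam [0.6155 0.0429 0.5827]
6.32183908045977
```

View pics/w2c.png

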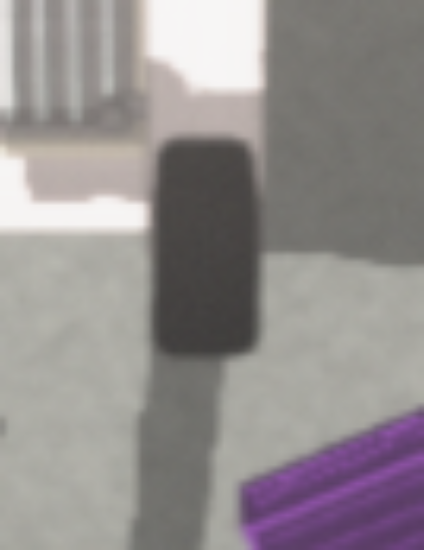

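The tab fills u 312–329 and v 177–211, about 3 mm further in +x than predicted and within 1 mm in y. I shift 2 mm in x and go down astride it.

>>> arm_command --deltas '[[[0.2, 0, -3.5, 0, 0, 0], [0, 0, -3.5, 0, 0, 0], [0, 0, -2.5, 0, 0, 0], [0, 0, -1.2, 0, 0, 0], [0, 0, -0.7, 0, 0, 0], [0, 0, -0.5, 0, 0, 0], [0, 0, 0, 0, 0, 0]]]'

```text
t: 3.12
tool_pos: [0.5383, 0.0336, 0.3002]
orientation: [3.14, 0.078, 0.001]
force: [-1.0, 0.2, 1.0]
opening: 0.0929
gripper_force: 0.0
```

>>> arm_command --deltas '[[[0, 0, 0, 0, 0, 0], [0, 0, 0, 0, 0, 0], [0, 0, 0, 0, 0, 0], [0, 0, 0, 0, 0, 0], [0, 0, 0, 0, 0, 0], [0, 0, 0, 0, 0, 0], [0, 0, 0, 0, 0, 0], [0, 0, 0, 0, 0, 0]]]' --gripper -0.4 --squeeze 20

```text
t: 3.78
tool_pos: [0.5382, 0.0344, 0.2996]
orientation: [-3.141, -0.079, 0.0]
force: [-0.1, -0.5, -0.5]
opening: 0.0443
gripper_force: 0.0
```

>>> arm_command --deltas '[[[0, 0, 0, 0, 0, 0], [0, 0, 0, 0, 0, 0], [0, 0, 0, 0, 0, 0], [0, 0, 0, 0, 0, 0], [0, 0, 0, 0, 0, 0], [0, 0, 0, 0, 0, 0], [0, 0, 0, 0, 0, 0], [0, 0, 0, 0, 0, 0]]]' --gripper -1 --squeeze 40

```text
t: 4.45
tool_pos: [0.5382, 0.0344, 0.2996]
orientation: [-3.141, -0.079, 0.0]
force: [-0.2, 0.0, -0.6]
opening: 0.0158
gripper_force: 40.0
```

```bash
python3 -c "
from h import *
st()"
```

```text
t 4.45 pos [0.5382 0.0344 0.2996] sta [ 0.0016 -0.0758  0.2996] F [-0.25  0.01 -0.64] open 0.0158 gf 40.0
tool z [-0.  0. -1.] y-dir deg -87.1 T [0.001 0.05  0.029]
```

Gripped: the opening is 15.8 mm, which matches the 16 mm tab. I pull down slowly, well clear of the rack.

>>> arm_command --deltas '[[[0, 0, -0.4, 0, 0, 0], [0, 0, -0.8, 0, 0, 0], [0, 0, -0.9, 0, 0, 0], [0, 0, -0.9, 0, 0, 0], [0, 0, -0.9, 0, 0, 0], [0, 0, -0.9, 0, 0, 0], [0, 0, -0.9, 0, 0, 0], [0, 0, -0.9, 0, 0, 0], [0, 0, -0.9, 0, 0, 0], [0, 0, -0.9, 0, 0, 0], [0, 0, -0.8, 0, 0, 0], [0, 0, -0.4, 0, 0, 0]]]' --squeeze 50

```text
t: 5.45
tool_pos: [0.5382, 0.0343, 0.2042]
orientation: [3.14, 0.079, 0.001]
force: [-4.9, -0.1, 10.9]
opening: 0.0156
gripper_force: 50.0
```

>>> arm_command --deltas '[[[0, 0, -0.4, 0, 0, 0], [0, 0, -0.3, 0, 0, 0], [0, 0, 0, 0, 0, 0]]]'

```text
t: 5.7
tool_pos: [0.5382, 0.0343, 0.1976]
orientation: [3.14, 0.079, 0.001]
force: [-6.1, -0.0, 10.1]
opening: 0.0158
gripper_force: 50.0
```

```bash
python3 - <<'E'
from h import *
st(); a=snap("scene","s3"); b=snap("top","t3"); 
A=cv2.resize(a[180:300,235:345],None,fx=5,fy=5,interpolation=cv2.INTER_CUBIC)
cv2.imwrite("pics/c3.png",A)
E
```

```text
t 5.7 pos [0.5382 0.0343 0.1976] sta [ 0.0017 -0.0759  0.1976] F [-6.05 -0.04 10.08] open 0.0158 gf 50.0
tool z [ 0.001 -0.    -1.   ] y-dir deg -87.11 T [0.03  0.97  0.028]
```

View pics/c3.png

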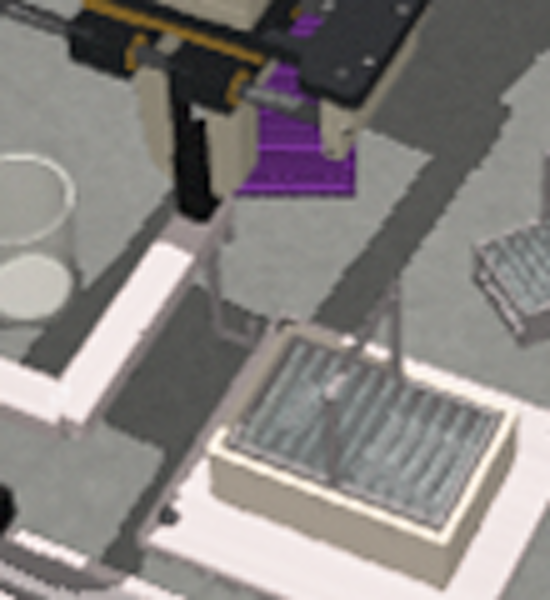

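The hook is down and clear of the rack. In the crop the shank runs from (207,245) to (222,328), the tip is at (262,322), and the bar runs from (397,287) to (330,385).

```bash
python3 - <<'E'
from h import *
np.set_printoptions(precision=4,suppress=True)
S=lambda x,y:(235+(x-2)/5,180+(y-2)/5)
for q in((207,245),(213,285),(222,328),(248,338),(262,322)): print("hook",vplane("scene",*S(*q)))
for q,x in(((397,287),-.033),((330,385),.033),((364,336),0)): print("bar",vplane("scene",*S(*q),x))
# tab vs
print("expect pin", -0.0759, .1976+.019-.048)
E
```

```text
hook [ 0.     -0.0759  0.1506]
hook [-0.     -0.0748  0.1223]
hook [-0.     -0.0722  0.0914]
hook [ 0.     -0.0585  0.0914]
hook [-0.     -0.0503  0.1081]
bar [-0.033   0.0028  0.1244]
bar [0.033  0.0015 0.1302]
bar [0.     0.0021 0.1266]
expect pin -0.0759 0.16859999999999997
```

Lean is about +0.05 rad. The tip top is at z ≈ 0.109, under the bar's underside at 0.120, so there is about 11 mm of clearance. I slide 6.3 cm along +y to bring the mouth under the bar.

>>> arm_command --deltas '[[[-0.02, 0.3, 0, 0, 0, 0], [-0.04, 0.6, 0, 0, 0, 0], [-0.04, 0.7, 0, 0, 0, 0], [-0.04, 0.7, 0, 0, 0, 0], [-0.04, 0.7, 0, 0, 0, 0], [-0.04, 0.7, 0, 0, 0, 0], [-0.04, 0.7, 0, 0, 0, 0], [-0.04, 0.7, 0, 0, 0, 0], [-0.04, 0.6, 0, 0, 0, 0], [-0.03, 0.4, 0, 0, 0, 0], [-0.01, 0.2, 0, 0, 0, 0], [0, 0, 0, 0, 0, 0]]]'

```text
t: 6.8
tool_pos: [0.5349, 0.098, 0.1985]
orientation: [-3.14, -0.08, -0.004]
force: [-3.8, 0.4, 10.5]
opening: 0.0158
gripper_force: 50.0
```

```bash
python3 - <<'E'
from h import *
st(); a=snap("scene","s4"); 
A=cv2.resize(a[195:285,255:355],None,fx=6,fy=6,interpolation=cv2.INTER_CUBIC)
cv2.imwrite("pics/c4.png",A)
E
```

```text
t 6.8 pos [0.5349 0.098  0.1985] sta [ 0.0018 -0.0121  0.1985] F [-3.76  0.44 10.55] open 0.0158 gf 50.0
tool z [ 0.002  0.    -1.   ] y-dir deg -87.07 T [0.049 0.755 0.038]
```

View pics/c4.png

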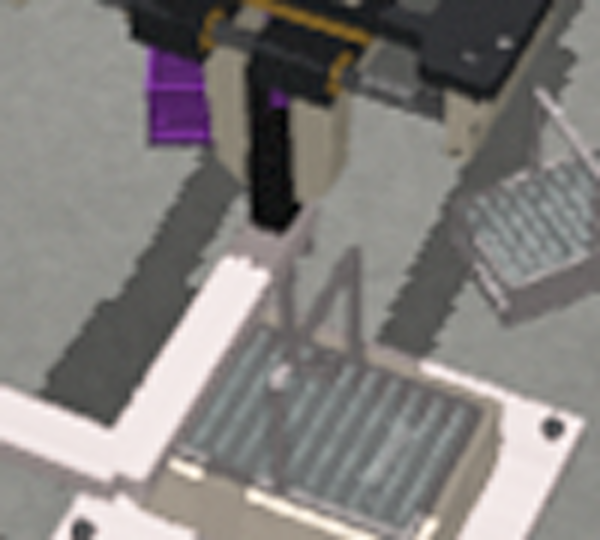

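The shank crosses the bar's level at (290,312) and the bar's middle is at (316,312). That is about 9.5 mm to the side, the middle of the mouth. I ease up 1.6 cm and check the side force.

>>> arm_command --deltas '[[[0, 0, 0.2, 0, 0, 0], [0, 0, 0.3, 0, 0, 0], [0, 0, 0.3, 0, 0, 0], [0, 0, 0.3, 0, 0, 0], [0, 0, 0.2, 0, 0, 0], [0, 0, 0.2, 0, 0, 0], [0, 0, 0.1, 0, 0, 0], [0, 0, 0, 0, 0, 0]]]'

```text
t: 7.52
tool_pos: [0.535, 0.0975, 0.2148]
orientation: [-3.14, -0.079, -0.004]
force: [-2.8, -0.0, 11.3]
opening: 0.0157
gripper_force: 50.0
```

```bash
python3 - <<'E'
from h import *
np.set_printoptions(precision=4,suppress=True)
S=lambda x,y:(255+(x-2.5)/6,195+(y-2.5)/6)
for q in((283,270),(290,312),(298,350)): print("shank",vplane("scene",*S(*q)))
for q,x in(((352,250),-.033),((280,377),.033),((316,313),0)): print("bar",vplane("scene",*S(*q),x))
st(); a=snap("scene","s5"); 
A=cv2.resize(a[215:275,275:335],None,fx=10,fy=10,interpolation=cv2.INTER_CUBIC)
cv2.imwrite("pics/c5.png",A)
for nm,p in (("bar",(0,.002,.123)),("barN",(-.033,.002,.123)),("barF",(.033,.002,.123))): print(nm,(proj("scene",wor(*p))-[275,215])*10)
E
```

```text
shank [-0.     -0.0115  0.1454]
shank [-0.     -0.0093  0.1211]
shank [-0.     -0.0065  0.0988]
bar [-0.033   0.0009  0.1262]
bar [0.033  0.0031 0.128 ]
bar [-0.      0.0017  0.1265]
t 7.52 pos [0.535  0.0975 0.2148] sta [ 0.0018 -0.0126  0.2148] F [-2.76 -0.04 11.29] open 0.0157 gf 50.0
tool z [ 0.002  0.    -1.   ] y-dir deg -87.1 T [0.017 0.791 0.012]
bar [323.998  327.5425]
barN [386.979 222.743]
barF [258.8343 435.9441]
```

View pics/c5.png

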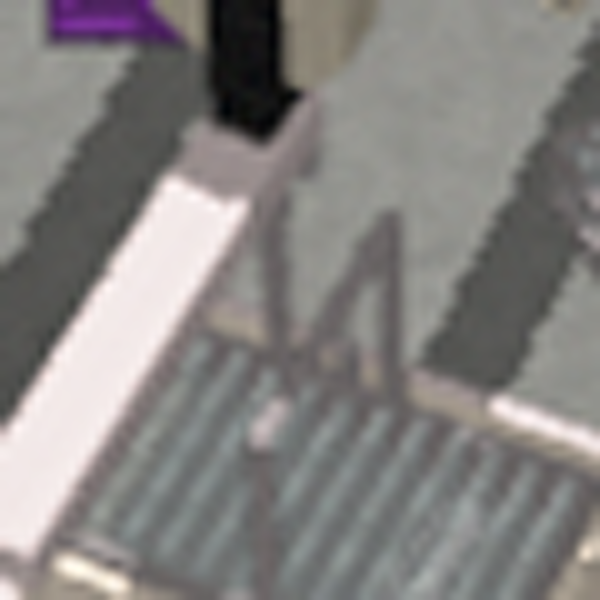

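The bar lies between the shank at (275,330) and the tip at (348,340), and there is no side force. I keep easing up to feel the bar.

>>> arm_command --deltas '[[[0, 0, 0.15, 0, 0, 0], [0, 0, 0.15, 0, 0, 0], [0, 0, 0.15, 0, 0, 0], [0, 0, 0.15, 0, 0, 0], [0, 0, 0.1, 0, 0, 0], [0, 0, 0, 0, 0, 0]]]'

```text
t: 8.07
tool_pos: [0.535, 0.0975, 0.2217]
orientation: [-3.14, -0.079, -0.004]
force: [-3.5, -0.7, 9.8]
opening: 0.0153
gripper_force: 50.0
```

>>> arm_command --deltas '[[[0, 0, 0.1, 0, 0, 0], [0, 0, 0.1, 0, 0, 0], [0, 0, 0, 0, 0, 0]]]'

```text
t: 8.32
tool_pos: [0.535, 0.0975, 0.2236]
orientation: [-3.14, -0.079, -0.004]
force: [-3.0, 0.3, 9.8]
opening: 0.0154
gripper_force: 50.0
```

>>> arm_command --deltas '[[[0, 0, 0.1, 0, 0, 0], [0, 0, 0.1, 0, 0, 0], [0, 0, 0, 0, 0, 0]]]'

```text
t: 8.57
tool_pos: [0.5349, 0.0975, 0.2256]
orientation: [-3.14, -0.08, -0.004]
force: [-2.6, 0.1, 10.3]
opening: 0.0156
gripper_force: 50.0
```

>>> arm_command --deltas '[[[0, 0, 0.1, 0, 0, 0], [0, 0, 0.1, 0, 0, 0], [0, 0, 0, 0, 0, 0]]]'

```text
t: 8.82
tool_pos: [0.5349, 0.0975, 0.227]
orientation: [-3.14, -0.079, -0.003]
force: [0.4, 0.4, 5.2]
opening: 0.0159
gripper_force: 50.0
```

Contact: the downward pull fell from about 10 N to 5 N, so the hook now carries the rack. I raise a little more and check Fy.

>>> arm_command --deltas '[[[0, 0, 0.1, 0, 0, 0], [0, 0.1, 0.15, 0, 0, 0], [0, 0.1, 0.15, 0, 0, 0], [0, 0, 0.2, 0, 0, 0], [0, 0, 0.2, 0, 0, 0], [0, 0, 0.2, 0, 0, 0], [0, 0, 0, 0, 0, 0]]]'

```text
t: 9.4
tool_pos: [0.5348, 0.0994, 0.2365]
orientation: [-3.14, -0.079, -0.002]
force: [1.8, 0.6, 4.9]
opening: 0.016
gripper_force: 50.0
```

```bash
python3 - <<'E'
from h import *
st(); a=snap("scene","s6")
A=cv2.resize(a[195:295,255:365],None,fx=6,fy=6,interpolation=cv2.INTER_CUBIC)
cv2.imwrite("pics/c6.png",A)
E
```

```text
t 9.4 pos [0.5348 0.0994 0.2365] sta [ 0.0017 -0.0107  0.2365] F [1.85 0.6  4.88] open 0.016 gf 50.0
tool z [ 0.001  0.    -1.   ] y-dir deg -87.1 T [ 0.052 -0.259  0.024]
```

View pics/c6.png

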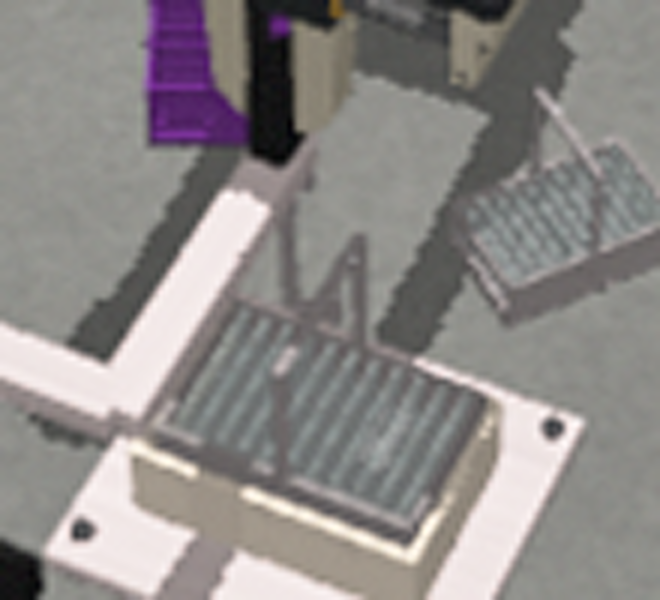

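The rack is rising level and already sits above the trough's rim line by a centimetre, with the bar in the hook at (315,305). I continue to the top stop.

>>> arm_command --deltas '[[[0, 0, 0.3, 0, 0, 0], [0, 0, 0.4, 0, 0, 0], [0, 0, 0.5, 0, 0, 0], [0, 0, 0.5, 0, 0, 0], [0, 0, 0.5, 0, 0, 0], [0, 0, 0.5, 0, 0, 0], [0, 0, 0.5, 0, 0, 0], [0, 0, 0.5, 0, 0, 0], [0, 0, 0.5, 0, 0, 0], [0, 0, 0.5, 0, 0, 0], [0, 0, 0.4, 0, 0, 0], [0, 0, 0.3, 0, 0, 0]]]'

```text
t: 10.45
tool_pos: [0.5347, 0.0994, 0.2902]
orientation: [-3.141, -0.079, -0.001]
force: [5.6, 0.3, 2.6]
opening: 0.0158
gripper_force: 50.0
```

>>> arm_command --deltas '[[[0, 0, 0.3, 0, 0, 0], [0, 0, 0.2, 0, 0, 0], [0, 0, 0.2, 0, 0, 0], [0, 0, 0.1, 0, 0, 0], [0, 0, 0, 0, 0, 0]]]'

```text
t: 10.87
tool_pos: [0.5347, 0.0994, 0.298]
orientation: [-3.141, -0.079, -0.001]
force: [5.8, 0.7, 1.9]
opening: 0.0161
gripper_force: 50.0
```

>>> arm_command --deltas '[[[0.1, 0, 0.1, 0, 0, 0], [0, 0, 0.05, 0, 0, 0], [0, 0, 0, 0, 0, 0], [0, 0, 0, 0, 0, 0]]]'

```text
t: 11.2
tool_pos: [0.5348, 0.0993, 0.2988]
orientation: [3.14, 0.079, -0.003]
force: [-1.5, 0.6, 2.6]
opening: 0.0155
gripper_force: 50.0
```

```bash
python3 - <<'E'
from h import *
st()
E
```

```text
t 11.2 pos [0.5348 0.0993 0.2988] sta [ 0.0017 -0.0108  0.2988] F [-1.48  0.6   2.64] open 0.0155 gf 50.0
tool z [-0.002 -0.    -1.   ] y-dir deg -87.1 T [0.04  0.291 0.014]
```

Less than 1 mm from the top stop, with a small force. I release.

>>> arm_command --deltas '[[[0, 0, 0, 0, 0, 0], [0, 0, 0, 0, 0, 0], [0, 0, 0, 0, 0, 0]]]' --squeeze 5

```text
t: 11.45
tool_pos: [0.5348, 0.0993, 0.2989]
orientation: [3.141, 0.079, -0.002]
force: [-4.2, -0.3, 1.9]
opening: 0.0157
gripper_force: 5.0
```

>>> arm_command --deltas '[[[0, 0, 0, 0, 0, 0], [0, 0, 0, 0, 0, 0], [0, 0, 0, 0, 0, 0], [0, 0, 0, 0, 0, 0], [0, 0, 0, 0, 0, 0], [0, 0, 0, 0, 0, 0]]]' --gripper 0.3

```text
t: 11.95
tool_pos: [0.5354, 0.0994, 0.2991]
orientation: [-3.141, -0.079, -0.0]
force: [-0.4, -0.2, 0.2]
opening: 0.0516
gripper_force: 0.0
```

>>> arm_command --deltas '[[[0, 0, 0.5, 0, 0, 0], [0, 0, 1, 0, 0, 0], [0, 0, 2, 0, 0, 0], [0, 0, 2, 0, 0, 0], [0, 0, 3, 0, 0, 0], [0, 0, 3, 0, 0, 0], [-3, 0, 1, 0, 0, 0], [-3, 0, 0, 0, 0, 0], [-3, 0, 0, 0, 0, 0], [0, 0, 0, 0, 0, 0], [0, 0, 0, 0, 0, 0], [0, 0, 0, 0, 0, 0]]]'

```text
t: 12.95
tool_pos: [0.4457, 0.0994, 0.4251]
orientation: [-3.14, -0.079, -0.003]
force: [0.7, -0.6, 0.8]
opening: 0.0604
gripper_force: 0.0
```

```bash
python3 - <<'E'
from h import *
st(); a=snap("scene","s9"); b=snap("scene","s9b")
print("moving px",(cv2.absdiff(a,b).max(2)>40).sum())
A=cv2.resize(a[140:320,180:400],None,fx=3,fy=3,interpolation=cv2.INTER_CUBIC)
cv2.imwrite("pics/c9.png",A)
E
```

```text
t 12.95 pos [0.4457 0.0994 0.4251] sta [-0.0872 -0.006   0.4251] F [ 0.66 -0.56  0.81] open 0.0604 gf 0.0
tool z [ 0.002  0.    -1.   ] y-dir deg -87.1 T [ 0.044 -0.027  0.001]
moving px 81
```

View pics/c9.png

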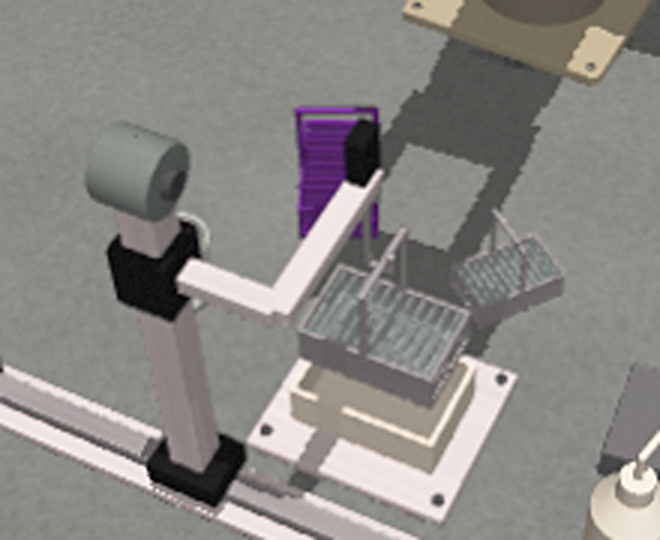

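The rack hangs level on the hook over its trough, with the arm at the top and the gripper clear. I let any swing settle, then check and hand in.

>>> arm_command --deltas '[[[0, 0, 0, 0, 0, 0], [0, 0, 0, 0, 0, 0], [0, 0, 0, 0, 0, 0], [0, 0, 0, 0, 0, 0], [0, 0, 0, 0, 0, 0], [0, 0, 0, 0, 0, 0], [0, 0, 0, 0, 0, 0], [0, 0, 0, 0, 0, 0], [0, 0, 0, 0, 0, 0], [0, 0, 0, 0, 0, 0], [0, 0, 0, 0, 0, 0], [0, 0, 0, 0, 0, 0]]]'

```text
t: 14.05
tool_pos: [0.4454, 0.0994, 0.4242]
orientation: [-3.141, -0.079, -0.0]
force: [-0.6, -0.6, -0.4]
opening: 0.0605
gripper_force: 0.0
```

>>> arm_command --deltas '[[[0, 0, 0, 0, 0, 0], [0, 0, 0, 0, 0, 0], [0, 0, 0, 0, 0, 0], [0, 0, 0, 0, 0, 0], [0, 0, 0, 0, 0, 0], [0, 0, 0, 0, 0, 0], [0, 0, 0, 0, 0, 0], [0, 0, 0, 0, 0, 0], [0, 0, 0, 0, 0, 0], [0, 0, 0, 0, 0, 0], [0, 0, 0, 0, 0, 0], [0, 0, 0, 0, 0, 0]]]'

```text
t: 15.05
tool_pos: [0.4454, 0.0994, 0.4241]
orientation: [-3.141, -0.079, 0.0]
force: [0.1, 1.1, -0.7]
opening: 0.0603
gripper_force: 0.0
```

```bash
python3 - <<'E'
from h import *
f=[eyes.read_camera("scene") for _ in range(4)]
d=[(cv2.absdiff(f[0],g)[210:280,275:345].max(2)>40).sum() for g in f[1:]]
print("moving rack px",d, "vs s9",(cv2.absdiff(f[0],cv2.imread("pics/s9.png"))[210:280,275:345].max(2)>40).sum())
s,R=st()
# tab position along the rail from its known station plane
im=f[0]; m=(im[175:205,285:315].max(2)<45).astype(np.uint8); k,l,S,c=cv2.connectedComponentsWithStats(m); i=1+S[1:,4].argmax(); print("tab",vplane("scene",*(c[i]+[285,175])))
S3=lambda x,y:(180+(x-1)/3,140+(y-1)/3)
p=[plane("scene",*S3(*q),.131) for q in((342,266),(300,318),(433,384),(470,308))]
print("rack top centre",sta(np.mean(p,0)).round(4))
if max(d)<40: print(ticket.close_job())
E
```

```text
moving rack px [np.int64(0), np.int64(0), np.int64(0)] vs s9 0
t 15.25 pos [0.4454 0.0994 0.4242] sta [-0.0876 -0.006   0.4242] F [ 0.51 -0.8  -0.02] open 0.0608 gf 0.0
tool z [ 0.  0. -1.] y-dir deg -87.11 T [ 0.025  0.032 -0.021]
tab [ 1.81061763e-17 -9.97884941e-03  3.04727039e-01]
rack top centre [-0.0006  0.0039  0.131 ]
the job is handed in; nothing more can be done
None
```

The rack hangs level and still on the hook at the top of its travel, about 4 mm from the trough's centre, with the gripper clear; the job was handed in at about 15 s, and the verdict was not reported.

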